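# Unbolt the bay of the yellow-lidded specimen cup

### The job

Two specimen cups stand locked in holders behind sliding bolts. Unbolt the holder with the yellow-lidded cup so that the cup can be taken out: lift its bolt by the black knob over the orange bump, slide it all the way open and let it drop back down. Leave the cup standing in its bay, and leave the bolt of the red-lidded cup shut.

Things in the scene. Friction and masses are not known exactly. Their poses are not given: they have to be found in the camera images.
- dock_y_knob (a point): Middle of the black upright knob (18 mm across, 34 mm tall) of the bolt on the YELLOW-lidded cup's holder; 85 mm above the worktop with the bolt down. Axes are the holder's: x away from the robot, y left, z up. The knob lifts straight up (stop at 20 mm, weighs 2 N, falls back by itself) and opens along -y. Round it nothing is higher than 60 mm but the cup, 50 mm off on the +x side.
- dock_y_bolt (a joint): Travel of that bolt along -y of the holder, m: 0 shut, 0.115 fully open (end stop). Starts at 0 to 0.014. While down it is stopped at 0.018 by a 9 mm high orange bump on the rail under the knob; lifted 12 to 18 mm it passes, and is clear of the bump from 0.042 on. Pressed against the bump it jams and will not lift. Slides with about 1 N. From 0.088 on the mouth of the bay is clear.
- dock_r_bolt (a joint): The same for the identical bolt on the RED-lidded cup's holder; starts shut (0 to 0.014) and shall stay shut behind its bump (at most 0.018). Which holder is on the left varies; both are blue, 140 x 160 mm, fixed to the worktop, turned by up to 0.25 rad.
- cup_yellow: Specimen cup with yellow lid, 59 mm across, 75 mm tall, standing loose in a three-walled bay on its holder's 8 mm floor plate, behind the steel bolt (top of the bolt's guides 60 mm above the worktop); origin at the centre of its underside, z up.
There are look-alikes about, which are no part of the job. Of the things like the cup_yellow, leave any that is green; of the rest the larger one is meant.

How it is judged (in metres and radians):
At the end, for the whole second after the job is handed in: The yellow-lidded cup's bolt is open by 88 mm or more of its 115 mm and has dropped down (knob within 3 mm of resting height); the red-lidded cup's bolt is still shut (below 25 mm); the yellow-lidded cup stands upright (within 0.2 rad), within 15 mm of its start (value of joint dock_y_bolt above 0.088 m and height (world z) of dock_y_knob below 0.088 m and value of joint dock_r_bolt below 0.025 m and angle between cup_yellow's own z axis and vertical below 0.2 rad and distance of cup_yellow from where it was at the start of the episode below 0.015 m); the robot touches nothing.
It fails at once if the bolt of the red-lidded cup is opened (value of joint dock_r_bolt above 0.03 m).
It also fails if it takes over 32 s, if anything falls off the work surface, if the arm or the gripper's body presses on something with over 40 N, if the wrist force passes 120 N, or if a joint passes its speed limit or range.

### The arm

A 6-joint arm with a two-finger parallel gripper is mounted at the origin on a cart in front of the work surface, level with it; the furniture and walls round the work are solid. World frame = base frame: x ahead of the robot, y to its left, z up, the work surface at z = 0. Lengths are in m, angles in degrees, forces in N, time in s.
With the tool pointing down it reaches from about 0.4 to 0.825 m from the base axis. Payload 7 kg.
Tool frame: the origin (TCP) lies at the centre of the arm's flange, where the gripper is bolted on; the fingertips stand 178 mm ahead of it and the grasp point (between the pads) lies 159 mm ahead of it (tip_reach is the distance from the TCP to the fingertips, in m); z points along the fingers, y is the line along which they close (so a half turn about z gives the same grasp; the last joint's range is limited). The gripper opens to 88 mm and grips with 3 to 60 N. Pads are 19 mm wide; open, the fingers measure 130 mm over their backs; the gripper's body (78 mm by 193 mm) begins 47 mm behind the grasp point.
Start: joints at [-48.982, 20.546, 0.682, 0, -70.136, -16.507], TCP at [0.28, -0.614, 0.405] pointing down, gripper open.
Joint ranges: [-176.03, 176.03], [-82.01, 121.73], [-58.28, 71.71], [-173.87, 95.51], [-174.79, -0.11], [-173.66, 173.66]. Speed limits (degrees/s): [136.94, 136.94, 172.46, 180, 180, 180].

### API

Orientations are given as [roll, pitch, yaw] about the fixed x, y, z axes, in that order (R = Rz(yaw) Ry(pitch) Rx(roll)).
In Python, from plant import * gives the robot as it stands.
- The arm moves only by the shell command python3 -m handwheel 'ROWS'. ROWS is JSON, a list of rows, each a list of 7 numbers: the opening, from -1 (shut) to 1 (fully open), then the shift along the tool's x, y, z as a fraction of full scale, then the turn, a rotation vector about the tool's x, y, z as a fraction of full scale. A call has 1 to 5 rows; each row shifts and turns the commanded pose from where the row before left it, along the tool's axes as they then stand; what a row does not reach is not made up. Full scale, the value 1, is 0.025 m for a shift and 6 degrees for a turn. A row lasts 1/8 s, in which the tool goes at most 62.5 mm and 10.7 degrees, less where a joint would pass 70% of its speed; a pose out of reach is approached as far as the arm can. A call with a number of a shift or a turn outside -1 to 1 is refused whole. A call with a gripper value outside its range is refused whole. The fingers move at their own pace and stop on an object; the grip force is fixed at half the most. Time passes only in rows, so rows that do not move let the fingers close. It gives the time, the measured TCP pose, the force, the opening and the grip force at its end, in the units of the state.
- get_obs(): the state, without advancing time (a new reading comes with each control period).
- snapshot(name): name is "scene" or "top" or "wrist"; returns a dict with "color" (420x560x3 uint8, red, green, blue), "fx", "fy", "cx", "cy" (pixels), "R" (3x3) and "t" (3): a world point X has camera coordinates R X + t; the wrist camera has in their place "tool_from_camera" (4x4, takes a point from camera to tool coordinates, whose origin is the TCP and whose axes are the flange's). Camera axes: x right, y down, z forward; pixel columns grow to the right and rows downward; lengths in m; the calibration is good to about 2 mm. A picture is of the moment at which its call begins: read the wrist's pose just before it. There is no depth.
- close_job(): hands the job in; it is judged then, once.
The state is a dict: "clock": time; "joint_pos": joint angles; "qvel": joint speeds; "tau": joint torques, N m; "tool_pos": TCP position; "orientation": TCP orientation; "force": force on the tool from outside, world axes, zero at the start; "moment": the same for the moment, N m; "opening": finger opening in m; "gripper_force": force on a finger pad.
Only numpy, scipy, OpenCV 4.12 (cv2) and the standard library are available. Lean on these libraries where they do the work, as an engineer would, in place of code of your own. Each camera call takes 0.05 s, during which the arm holds its last target. There are 200 camera calls.

## Working session

There is one attempt and no reset: what is moved stays moved. The work goes in short steps, Python scripts to look and compute and a shell command to move; the robot and the scene stay as the last step left them, time stands still between calls to the robot, and variables do not carry over. Pictures are saved under pics/ and viewed, at most 10 in all, crops included, and the job is handed in when it is done.

```bash
mkdir -p pics; python3 - <<'E'
from plant import *
import cv2,numpy as np,pickle
o=get_obs();print(o)
for n in ("scene","top"):
    s=snapshot(n);pickle.dump(s,open(n+".pkl","wb"));cv2.imwrite(f"pics/{n}0.png",s["color"][:,:,::-1])
    print(n,s["fx"],s["cx"],s["cy"],-np.array(s["R"]).T@s["t"])
E
```

```text
{'clock': 0.0, 'joint_pos': array([-4.89826698e+01,  2.05901434e+01,  6.34468510e-01, -1.96793444e-02,
       -7.01354496e+01, -1.65064608e+01]), 'qvel': array([-0.11175138, -0.00255702, -0.08070792,  0.0305661 , -0.06134365,
       -0.03207771]), 'tau': array([ 1.07157219e-03, -5.82715917e+01,  2.93065041e+01,  6.99700803e+00,
        7.05625236e-03, -1.87296123e-04]), 'tool_pos': array([ 0.27994785, -0.61399813,  0.40374369]), 'orientation': array([ 1.79907374e+02, -8.15550742e-03, -1.55495826e+02]), 'force': array([ 0.41472897, -0.63461616,  0.09205788]), 'moment': array([ 0.02254366, -0.03763906,  0.02760087]), 'gripper_force': 0.0, 'opening': 0.08782112326290846}
scene 530.6030866002478 281.2283642136857 217.90662729750184 [ 0.15743061 -0.60392392  0.61114162]
top 492.8456048144369 283.9420163300389 213.28768140542513 [ 0.39497505 -0.00643971  0.93197038]
```

View pics/top0.png

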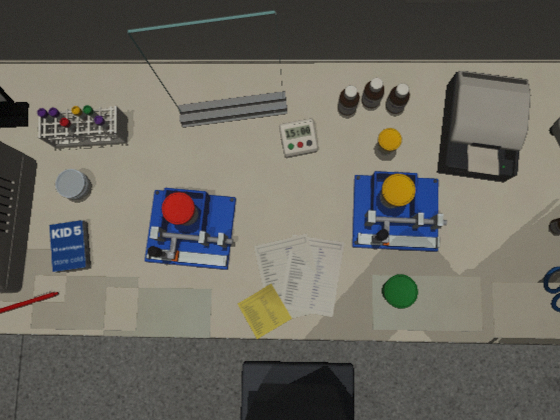

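View pics/scene0.png

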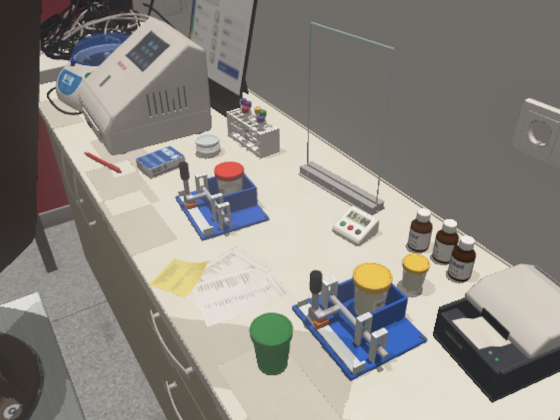

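Top view: the yellow-lidded cup's holder is on the right, with the cup at about (398,190), the knob at about (382,235) and its bolt opening to the right. In the scene view the knob is at about (316,282) beside the orange bump, and the smaller yellow pot at (414,265) is a look-alike.

```bash
cat > h.py <<'E'
import numpy as np,cv2,pickle
def ray(s,p):
    R=np.array(s["R"]);c=-R.T@np.array(s["t"]);d=R.T@[(p[0]-s["cx"])/s["fx"],(p[1]-s["cy"])/s["fy"],1];return c,d/np.linalg.norm(d)
def plane(s,p,z):
    c,d=ray(s,p);return c+d*(z-c[2])/d[2]
def tri(r1,r2):
    (a,u),(b,v)=r1,r2;k=np.linalg.lstsq(np.c_[u,-v],b-a,rcond=None)[0];p,q=a+k[0]*u,b+k[1]*v;return (p+q)/2,np.linalg.norm(p-q)
def blobs(m,lo,x0,y0,x1,y1):
    z=np.zeros_like(m);z[y0:y1,x0:x1]=m[y0:y1,x0:x1]
    n,l,st,ce=cv2.connectedComponentsWithStats(z,connectivity=4)
    return [(st[i].tolist(),ce[i].round(1).tolist()) for i in range(1,n) if st[i][4]>=lo],l
E
python3 - <<'E'
from h import *
T=pickle.load(open("top.pkl","rb"));S=pickle.load(open("scene.pkl","rb"))
dark=lambda s:(s["color"].max(2)<60).astype(np.uint8)
print("dark top",blobs(dark(T),12,365,222,400,250)[0]);print("dark scene",blobs(dark(S),20,300,262,335,302)[0])
def blue(s,box):
    h=cv2.cvtColor(s["color"],cv2.COLOR_RGB2HSV);m=cv2.inRange(h,(105,150,50),(125,255,255))
    z=np.zeros_like(m);x0,y0,x1,y1=box;z[y0:y1,x0:x1]=m[y0:y1,x0:x1];return z
pts=cv2.findNonZero(blue(T,(340,160,455,260)))[:,0]
for q in pts[[np.argmin(pts@d) for d in ([1,1],[-1,1],[-1,-1],[1,-1])]]: print("plate corner px",q,plane(T,q,.008).round(4))
h=cv2.cvtColor(T["color"],cv2.COLOR_RGB2HSV);m=(cv2.inRange(h,(18,150,120),(32,255,255))>0).astype(np.uint8)
for st,ce in blobs(m,50,370,160,430,220)[0]: print("lid",st,ce,plane(T,ce,.083))
V=np.hstack([cv2.resize(T["color"][160:260,345:455],None,fx=3.6,fy=3.6),cv2.resize(S["color"][260:360,290:400],None,fx=3.6,fy=3.6)])
cv2.imwrite("pics/crop.png",V[:,:,::-1])
E
```

```text
dark top [([365, 222, 9, 4, 20], [368.4, 223.6]), ([372, 222, 17, 21, 152], [380.6, 234.6])]
dark scene [([312, 283, 9, 10, 51], [316.8, 288.6])]
plate corner px [356 175] [ 0.618  -0.1114  0.008 ]
plate corner px [437 179] [ 0.6116 -0.2648  0.008 ]
plate corner px [437 249] [ 0.4782 -0.2605  0.008 ]
plate corner px [353 246] [ 0.4817 -0.1049  0.008 ]
lid [382, 174, 33, 32, 819] [398.3, 189.4] [ 0.57477942 -0.17627994  0.083     ]
```

View pics/crop.png

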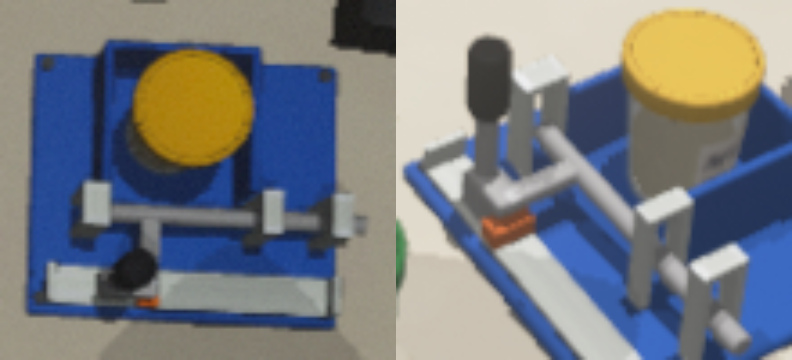

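The crop shows the knob of the yellow cup's bolt mid-blob at top px (382.5,234.4) and scene px (315.8,282). It stands shut, just left of the orange bump.

```bash
python3 - <<'E'
from h import *
from scipy.spatial.transform import Rotation as Ro
from plant import *
T=pickle.load(open("top.pkl","rb"));S=pickle.load(open("scene.pkl","rb"))
print(plane(T,(382.5,234.4),.085),plane(S,(315.8,282),.085),tri(ray(T,(382.5,234.4)),ray(S,(315.8,282))))
k=tri(ray(T,(382.5,234.4)),ray(S,(315.8,282)))[0]
o=get_obs();R=Ro.from_euler("xyz",o["orientation"],degrees=True)
G=Ro.from_euler("xyz",[180,0,-182.1],degrees=True)
print("tool shift to 0.34",R.inv().apply(np.r_[k[:2],.34]-o["tool_pos"])/.025,"turn units",(R.inv()*G).as_rotvec(degrees=True)/6)
E
```

```text
[ 0.49515708 -0.14733693  0.085     ] [ 0.49452065 -0.14901749  0.085     ] (array([ 0.49542647, -0.14764123,  0.08344002]), np.float64(0.00018884446391905223))
tool shift to 0.34 [-15.58069404  13.39527854   2.5697152 ] turn units [ 0.0137598  -0.00490566  4.43465165]
```

```bash
cat > d.py <<'E'
import sys
from h import *
from plant import *
from scipy.spatial.transform import Rotation as Ro
g=np.array([float(v) for v in sys.argv[1:4]]);o=get_obs();R=Ro.from_euler("xyz",o["orientation"],degrees=True)
G=Ro.from_euler("xyz",[180,0,-182.1],degrees=True)
print(o["clock"],o["tool_pos"].round(4),o["orientation"].round(2),"F",o["force"].round(1),"open",round(o["opening"],4),"grip",round(o["gripper_force"],1))
print("shift",(R.inv().apply(g-o["tool_pos"])/.025).round(2),"turn",((R.inv()*G).as_rotvec(degrees=True)/6).round(2))
E
python3 -m handwheel '[[1,-1,0.86,0,0,0,0.88],[1,-1,0.86,0,0,0,0.88],[1,-1,0.86,0,0,0,0.88],[1,-1,0.86,0,0,0,0.88],[1,-1,0.86,0,0,0,0.88]]'
python3 d.py 0.4953 -0.1478 0.34
```

```text
clock: 0.72
tool_pos: [0.375, -0.4798, 0.4044]
orientation: [180.0, -0.0, 177.9]
force: [0.2, -0.5, 0.1]
opening: 0.0876
gripper_force: 0.0
0.725 [ 0.375  -0.4798  0.4044] [ 1.7997e+02 -2.0000e-02  1.7793e+02] F [ 0.2 -0.5  0.1] open 0.0876 grip 0.0
shift [-4.33 13.44  2.58] turn [ 0. -0.  0.]
```

```bash

python3 -m handwheel '[[1,-0.32,1,0,0,0,0],[1,-0.32,1,0,0,0,0],[1,-0.32,1,0,0,0,0],[1,-0.32,1,0,0,0,0],[1,-0.32,1,0,0,0,0]]' >/dev/null
python3 -m handwheel '[[1,-0.32,1,0,0,0,0],[1,-0.32,1,0,0,0,0],[1,-0.32,1,0,0,0,0],[1,-0.32,1,0,0,0,0],[1,-0.32,1,0.5,0,0,0]]' >/dev/null
python3 -m handwheel '[[1,-0.32,1,0.5,0,0,0],[1,-0.32,1,0.5,0,0,0],[1,-0.32,1,0.5,0,0,0],[1,0,0.4,0.5,0,0,0],[1,0,0,0,0,0,0]]' 
python3 d.py 0.4953 -0.1478 0.247
python3 - <<'E'
from h import *
from plant import *
o=get_obs();s=snapshot("wrist");s.update(pos=o["tool_pos"],rpy=o["orientation"]);pickle.dump(s,open("w.pkl","wb"));cv2.imwrite("pics/w1.png",s["color"][:,:,::-1])
from scipy.spatial.transform import Rotation as Ro
M=np.linalg.inv(s["tool_from_camera"]);R=Ro.from_euler("xyz",o["orientation"],degrees=True)
for X in ([.4953,-.1478,.102],[.4953,-.1478,.068]):
    c=M@np.r_[R.inv().apply(np.array(X)-o["tool_pos"]),1];print(s["fx"]*c[0]/c[2]+s["cx"],s["fy"]*c[1]/c[2]+s["cy"],c[2])
E
```

```text
clock: 2.6
tool_pos: [0.489, -0.1491, 0.3411]
orientation: [-180.0, -0.1, 178.2]
force: [-0.8, -0.9, 0.5]
opening: 0.0879
gripper_force: 0.0
2.6 [ 0.489  -0.1491  0.3411] [-1.8000e+02 -1.4000e-01  1.7816e+02] F [-0.8 -0.9  0.5] open 0.0879 grip 0.0
shift [-0.26  0.06  3.76] turn [-0.   -0.02  0.04]
276.58417774982564 234.90152017373313 0.2335002178941245
276.3385382247222 219.54619815668275 0.26607938701832895
```

View pics/w1.png

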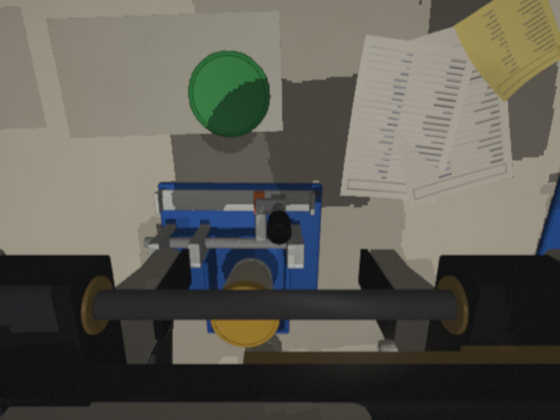

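Wrist view: the knob is at about (279,228), within 3 px of the predicted (276,227), so the position is confirmed. Descending.

```bash

python3 -m handwheel '[[1,-0.26,0.05,0.6,0,0,0],[1,0,0,0.6,0,0,0],[1,0,0,0.6,0,0,0],[1,0,0,0.6,0,0,0],[1,0,0,0,0,0,0]]' 
python3 d.py 0.4953 -0.1478 0.247
```

```text
clock: 3.28
tool_pos: [0.4956, -0.1485, 0.2806]
orientation: [-180.0, -0.2, 178.1]
force: [-0.6, 0.6, 0.5]
opening: 0.0876
gripper_force: 0.0
3.275 [ 0.4956 -0.1485  0.2806] [-1.7999e+02 -1.7000e-01  1.7810e+02] F [-0.6  0.6  0.5] open 0.0876 grip 0.0
shift [0.01 0.03 1.34] turn [-0.   -0.03  0.03]
```

```bash

python3 -m handwheel '[[1,0,0.04,0.5,0,0,0],[1,0,0,0.5,0,0,0],[1,0,0,0.34,0,0,0],[1,0,0,0,0,0,0],[0,0,0,0,0,0,0]]' >/dev/null
python3 -m handwheel '[[-1,0,0,0,0,0,0],[-1,0,0,0,0,0,0],[-1,0,0,0,0,0,0],[-1,0,0,0,0,0,0],[-1,0,0,0,0,0,0]]' 
python3 d.py 0.4953 -0.1478 0.247
```

```text
clock: 4.53
tool_pos: [0.4962, -0.1474, 0.2487]
orientation: [180.0, 0.0, 178.1]
force: [0.2, 0.1, 0.2]
opening: 0.033
gripper_force: 0.0
4.525 [ 0.4962 -0.1474  0.2487] [180.     0.   178.11] F [0.2 0.1 0.2] open 0.033 grip 0.0
shift [ 0.03 -0.02  0.07] turn [0.   0.   0.04]
```

```bash

python3 -m handwheel '[[-1,0,0,0,0,0,0],[-1,0,0,0,0,0,0],[-1,0,0,0,0,0,0],[-1,0,0,0,0,0,0]]' 
python3 d.py 0.4953 -0.1478 0.247
```

```text
clock: 5.03
tool_pos: [0.4962, -0.1474, 0.2486]
orientation: [-180.0, 0.0, 178.1]
force: [0.6, -0.5, 0.5]
opening: 0.0174
gripper_force: 30.0
5.025 [ 0.4962 -0.1474  0.2486] [-180.      0.    178.11] F [ 0.6 -0.5  0.5] open 0.0174 grip 30.0
shift [ 0.03 -0.02  0.07] turn [-0.    0.    0.04]
```

Gripped at 17.4 mm opening with no side force. Lifting 15 mm.

```bash

python3 -m handwheel '[[-1,0,0,-0.2,0,0,0],[-1,0,0,-0.2,0,0,0],[-1,0,0,-0.2,0,0,0],[-1,0,0,0,0,0,0],[-1,0,0,0,0,0,0]]' 
python3 d.py 0.4953 -0.1478 0.247
```

```text
clock: 5.65
tool_pos: [0.4961, -0.1474, 0.2637]
orientation: [180.0, 0.0, 178.1]
force: [0.7, -0.4, -1.7]
opening: 0.0174
gripper_force: 30.0
5.65 [ 0.4961 -0.1474  0.2637] [1.8000e+02 1.0000e-02 1.7811e+02] F [ 0.7 -0.4 -1.7] open 0.0174 grip 30.0
shift [ 0.03 -0.02  0.67] turn [0.   0.   0.04]
```

```bash

python3 -m handwheel '[[-1,0,-0.4,0,0,0,0],[-1,0,-0.4,0,0,0,0],[-1,0,-0.4,0,0,0,0],[-1,0,-0.4,0,0,0,0],[-1,0,-0.4,0,0,0,0]]' 
python3 d.py 0.4953 -0.1478 0.264
```

```text
clock: 6.28
tool_pos: [0.4943, -0.1982, 0.2635]
orientation: [180.0, -0.0, 178.1]
force: [-0.9, 1.2, -2.3]
opening: 0.0173
gripper_force: 30.0
6.275 [ 0.4943 -0.1982  0.2635] [ 1.8000e+02 -3.0000e-02  1.7809e+02] F [-0.9  1.2 -2.3] open 0.0173 grip 30.0
shift [ 0.03  2.02 -0.02] turn [ 0.   -0.01  0.03]
```

Past the bump with the expected forces. Continuing towards the end stop.

```bash

python3 -m handwheel '[[-1,0,-0.4,0,0,0,0],[-1,0,-0.4,0,0,0,0],[-1,0,-0.4,0,0,0,0],[-1,0,-0.4,0,0,0,0],[-1,0,-0.2,0,0,0,0]]' 
python3 d.py 0.4953 -0.1478 0.264
```

```text
clock: 6.9
tool_pos: [0.4926, -0.243, 0.2634]
orientation: [180.0, -0.1, 178.1]
force: [-2.7, 1.0, -1.9]
opening: 0.0177
gripper_force: 30.0
6.9 [ 0.4926 -0.243   0.2634] [ 1.8000e+02 -6.0000e-02  1.7808e+02] F [-2.7  1.  -1.9] open 0.0177 grip 30.0
shift [ 0.02  3.81 -0.02] turn [ 0.   -0.01  0.03]
```

```bash

python3 -m handwheel '[[-1,0,-0.15,0,0,0,0],[-1,0,-0.15,0,0,0,0],[-1,0,-0.1,0,0,0,0],[-1,0,0,0,0,0,0]]' 
python3 d.py 0.4953 -0.1478 0.264
```

```text
clock: 7.4
tool_pos: [0.4923, -0.2503, 0.2627]
orientation: [179.8, -0.1, 178.1]
force: [-2.4, 17.6, -2.8]
opening: 0.0171
gripper_force: 30.0
7.4 [ 0.4923 -0.2503  0.2627] [ 1.7978e+02 -6.0000e-02  1.7807e+02] F [-2.4 17.6 -2.8] open 0.0171 grip 30.0
shift [ 0.02  4.1  -0.04] turn [ 0.04 -0.01  0.03]
```

End stop reached, with 17.6 N against it at 103 mm of hand travel. Backing off, lowering and releasing.

```bash

python3 -m handwheel '[[-1,0,0.12,0,0,0,0],[-1,0,0,0.2,0,0,0],[-1,0,0,0.2,0,0,0],[-1,0,0,0.15,0,0,0],[-1,0,0,0,0,0,0]]'
python3 -m handwheel '[[1,0,0,0,0,0,0],[1,0,0,0,0,0,0],[1,0,0,0,0,0,0],[1,0,0,0,0,0,0],[1,0,0,0,0,0,0]]' 
python3 -m handwheel '[[1,0,0,0,0,0,0],[1,0,0,0,0,0,0],[1,0,0,0,0,0,0],[1,0,0,0,0,0,0],[1,0,0,0,0,0,0]]' 
python3 d.py 0.4923 -0.2475 0.38
```

```text
clock: 8.02
tool_pos: [0.4925, -0.2493, 0.2493]
orientation: [180.0, -0.1, 178.1]
force: [-5.1, 3.3, -2.4]
opening: 0.0171
gripper_force: 30.0
clock: 8.65
tool_pos: [0.4929, -0.2494, 0.25]
orientation: [-180.0, 0.0, 178.1]
force: [1.0, -0.7, 0.4]
opening: 0.0618
gripper_force: 0.0
clock: 9.28
tool_pos: [0.4928, -0.2493, 0.2499]
orientation: [-180.0, -0.0, 178.1]
force: [0.1, -0.1, -0.1]
opening: 0.0876
gripper_force: 0.0
9.275 [ 0.4928 -0.2493  0.2499] [-180.     -0.    178.11] F [ 0.1 -0.1 -0.1] open 0.0876 grip 0.0
shift [ 0.02  0.07 -5.2 ] turn [-0.   -0.    0.04]
```

Released. Going up and a bit aside, then checking.

```bash

python3 -m handwheel '[[1,0,0,-0.5,0,0,0],[1,0,0,-0.8,0,0,0],[1,0,0,-1,0,0,0],[1,0,0,-1,0,0,0],[1,0,0,-1,0,0,0]]' >/dev/null
python3 -m handwheel '[[1,0,-1,-0.8,0,0,0],[1,0.3,-1,0,0,0,0],[1,0.3,-1,0,0,0,0],[1,0.3,-1,0,0,0,0],[1,0.3,-1,0,0,0,0]]' >/dev/null
python3 -m handwheel '[[1,0.3,-1,0,0,0,0],[1,0.3,-1,0,0,0,0],[1,0.3,-1,0,0,0,0],[1,0,0,0,0,0,0],[1,0,0,0,0,0,0]]'
python3 - <<'E'
from h import *
from plant import *
t=snapshot("top");s=snapshot("scene");pickle.dump((t,s),open("end.pkl","wb"))
V=np.hstack([cv2.resize(t["color"][160:260,345:455],None,fx=3.6,fy=3.6),cv2.resize(s["color"][260:380,290:400],(396,432))[:360]])
cv2.imwrite("pics/end.png",V[:,:,::-1])
h=cv2.cvtColor(t["color"],cv2.COLOR_RGB2HSV);m=(cv2.inRange(h,(18,150,120),(32,255,255))>0).astype(np.uint8)
for st,ce in blobs(m,50,370,160,430,220)[0]: print("lid",st,ce,plane(t,ce,.083))
E
```

```text
clock: 11.15
tool_pos: [0.4336, -0.4473, 0.3779]
orientation: [-180.0, 0.0, 178.1]
force: [-0.6, 0.4, -0.7]
opening: 0.0871
gripper_force: 0.0
lid [383, 174, 32, 32, 824] [398.4, 189.5] [ 0.57460289 -0.17644972  0.083     ]
```

View pics/end.png

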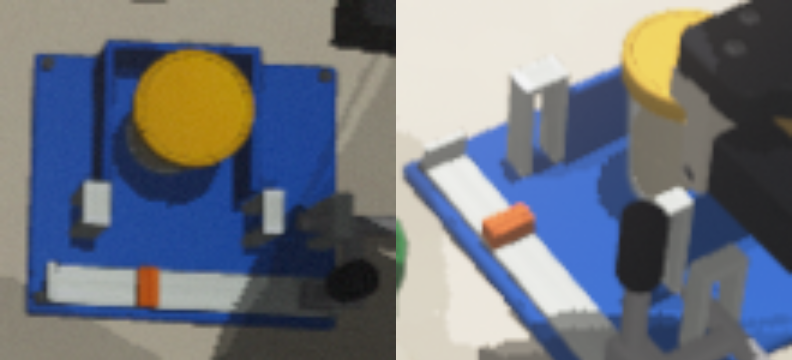

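The bolt is open: the bay mouth is clear, the knob is at the rail's right end at top px (442.8,238) and scene px (358.3,328.6), and the lid has not moved. Checking the knob's height.

```bash
python3 - <<'E'
from h import *
t,s=pickle.load(open("end.pkl","rb"))
print(tri(ray(t,(442.8,238.1)),ray(s,(358.3,328.6))))
a=pickle.load(open("top.pkl","rb"))["color"][180:275,140:240].astype(int);b=t["color"][180:275,140:240].astype(int)
print("red holder changed px",(abs(a-b).max(2)>40).sum())
E
```

```text
(array([ 0.49071207, -0.25044295,  0.08345227]), np.float64(0.0010238825955196918))
red holder changed px 0
```

The knob is down (83.4 mm, the same reading as before the lift), it has travelled 103 mm, and the red holder is unchanged. Handing in.

```bash
python3 -c "
from plant import *
print(close_job())"
```

```text
the job is handed in; nothing more can be done
None
```

The job is handed in (no verdict was returned): my last check showed the yellow-lidded cup's bolt slid open to its end stop and dropped back down, the cup still in its bay and the red-lidded cup's bolt untouched.

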